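# Clamp the plate holder in its jig with the rocker

## Robot

A 6-joint arm with a two-finger parallel gripper is mounted at the origin on the work surface. World frame = base frame: x ahead of the robot, y to its left, z up, the work surface at z = 0. Lengths are in m, angles in rad, forces in N, time in s.
With the tool pointing down it reaches from about 0.225 to 0.875 m from the base axis. Payload 3.4 kg.
Tool frame: the origin (TCP) lies midway between the tips of the shut fingers; the grasp point (between the pads) lies 19 mm behind it (pinch_z is the distance from the TCP to the grasp point, in m); z points along the fingers, y is the line along which they close (so a half turn about z gives the same grasp; the last joint's range is limited). The gripper opens to 85 mm and grips with 20 to 120 N. Pads are 22 mm wide; open, the fingers measure 114 mm over their backs; the gripper's body (76 mm by 85 mm) begins 54 mm behind the grasp point. The pads swing forward as they close: fully open they stand 13 mm farther back than shut.
Start: joints at [-1.335, 0.276, 1.505, -0, 1.361, -0.121], TCP at [0.201, -0.539, 0.194] pointing down, gripper open.
Joint ranges: [-2.89, 2.89], [-0.75, 2.08], [0.22, 2.7], [-1.18, 4.32], [0.11, 2.71], [-2.7, 2.7]. Speed limits (rad/s): [2.57, 2.57, 3.14, 3.14, 3.14, 3.14].

## Interface

Orientations are given as a unit quaternion [w, x, y, z].
In Python, from rig import get_state, get_image, sign_off, pinch_z gives the robot as it stands.
- The arm moves only by the tool send_rows, never from a script. Its argument "steps" is one flat list of numbers, 5 for each row, row after row: the gripper's target within -1 to 1 (fully open at 1, half-way at 0, shut at -1), then the shift along the tool's x, y, z in cm, then the turn about the tool's z in degrees. In form: [gripper, x, y, z, roll, gripper, x, y, z, roll, ...]. A call has 1 to 12 rows; each row shifts and turns the commanded pose from where the row before left it, along the tool's axes as they then stand; what a row does not reach is not made up. A row lasts 1/10 s, in which the tool goes at most 50 mm and 8.59 degrees, less where a joint would pass 70% of its speed; a pose out of reach is approached as far as the arm can. A call is refused whole if a number of a shift passes 5 or a number of a turn 8.59, either way. A call with a gripper value outside its range is refused whole. The fingers move at their own pace and stop on an object; "newtons" is the grip in N (left out, the last holds). Time passes only in rows, so rows that do not move let the fingers close. It gives the time, the measured TCP pose, the force, the opening and the grip force at its end, in the units of the state.
- get_state(): the state, without advancing time (a new reading comes with each control period).
- get_image(name): name is "scene" or "top"; returns a dict with "color" (384x512x3 uint8, red, green, blue), "mtx" (3x3 intrinsics, pixels), "T" (4x4, takes a point from camera to world coordinates). Camera axes: x right, y down, z forward; pixel columns grow to the right and rows downward; lengths in m; the calibration is good to about 2 mm. A picture is of the moment at which its call begins. There is no depth.
- sign_off(): hands the job in; it is judged then, once.
The state is a dict: "clock": time; "qpos": joint angles; "qd": joint speeds; "effort": joint torques, N m; "position": TCP position; "ee_rot": TCP orientation; "contact_force": force on the tool from outside, world axes, zero at the start; "moment": the same for the moment, N m; "width": finger opening in m; "gripper_force": force on a finger pad.
Only numpy, scipy, OpenCV 4.12 (cv2) and the standard library are available. Lean on these libraries where they do the work, as an engineer would, in place of code of your own. Each camera call takes 0.05 s, during which the arm holds its last target. There are 200 camera calls.

## Task

Press the tail of the steel rocker all the way down so that its nose tips fully up, then push the black plate holder along the bed under the raised nose until it is fully home against the end stop. Then press the nose down until its sprung foot is firmly clamped on the holder, and let go; it holds glass, so push and press gently (never more than about 25 N), and leave the tray, bottle and beaker alone.

Things in the scene. Friction and masses are not known exactly. Their poses are not given: they have to be found in the camera images.
- jig: Fixed wooden jig, base 290 x 132 x 20 mm. Origin on the table, x along the slide towards the end stop (+x), z up. The bed, the base's top at z = 20 mm, is free from x = -165 mm to the end stop. Two aluminium rails guide the holder: 10 mm high over the bed, 10 mm wide, inner faces at y = -52 and +52 mm, from x = -130 to +40 mm.
- head: Track of the adjustable end stop, fixed to the jig; origin and axes are the jig's. It carries the stop: an aluminium bar across the bed, to 14 mm over it, clamped with its face anywhere from x = 24 to 36 mm in the jig; where is not measured, so find it by feel. Two soft plungers stand 2 mm out of its face (1 N pushes them flush); the holder is home when it has pushed them in.
- hinge (a point): Centre of the rocker's hinge, on the jig at x = 58, y = 0, z = 52 mm; hinge axis along the jig's y. It sits between two steel cheeks that stand to z = 64 mm, x = 48 to 68 mm, outer faces at y = -23 and +23 mm. Fixed to the jig; axes as the jig's.
- holder: Loose black frame round an amber glass plate: 80 mm along the slide, 100 mm across, 12 mm thick, 0.18 to 0.35 kg. Origin at the centre of its underside, axes about as the jig's. Starts on the bed between the rails (2 mm play each side), its far edge at x = -12 to -32 mm in the jig. Home: far edge on the end stop, so its origin 40 mm short of the stop's face and its near edge 80 mm short of it.
- rocker (a joint): Angle (rad) of the steel rocker, a bar 22 mm wide. 0: level, foot just on a holder lying under it. Positive: tail down, nose up, to a hard stop at 0.35 (foot 13 mm clear of the holder's top). Starts nose low, -0.2 (lower end of travel) to -0.1, foot in the holder's way. The stiff hinge stays where it is left; it moves under about 3.5 to 4.5 N on the tail pad, 4.5 to 7 N on the nose pad.
- tail (a point): Centre of the top of the tail pad, a flat disc of 32 mm diameter, 60 mm from the hinge towards the jig's +x and 6 mm above it when level (58 mm above the table). It moves with the rocker.
- nose (a point): Centre of the top of the nose pad, a flat plate of 28 x 30 mm, 34 mm from the hinge towards the jig's -x and 6 mm above it when level (58 mm above the table). It moves with the rocker. The nose ends 48 mm from the hinge.
- foot: Round rubber foot, 18 mm across, on a spring plunger under the nose, 38 mm from the hinge; origin at the centre of its underside. It yields up to 4 mm: 1 N preload, then 2 N per mm, then solid. With the nose pressed down on the holder its spring is squeezed, and the stiff hinge keeps it so when let go (up to about 5 N): the holder is then clamped. 12 to 15 N on the nose pad squeezes it enough.
- tray: Bystander: open aluminium tray 190 x 250 x 45 mm to the robot's left; origin at the centre of its underside.
- bottle: Bystander: amber bottle, 68 mm diameter, 170 mm tall, to the robot's right; origin at the centre of its underside.
- beaker: Bystander: white beaker, 80 mm diameter, 100 mm tall, to the robot's right; origin at the centre of its underside.
Not all that is in view belongs to the job. Several things have the shape of the holder; the one meant has the colours described above.

How it is judged:
By the outcome, as a careful person would: the job done as asked, in the order asked, and still so for the second after the job is handed in, with the robot touching nothing.
It also fails if it takes over 48 s, if anything falls off the work surface, if the arm or the gripper's body presses on something with over 40 N, if the wrist force passes 120 N, or if a joint passes its speed limit or range.

## Working session

There is one attempt and no reset: what is moved stays moved. The work goes in short steps, Python scripts to look and compute and a tool call to move; the robot and the scene stay as the last step left them, time stands still between calls to the robot, and variables do not carry over. Pictures are saved under pics/ and viewed, at most 10 in all, crops included, and the job is handed in when it is done.

Besides the shell and the picture viewer there is one more tool, called by a JSON object that holds its "api" and its "payload", one argument or row to a line. send_rows: Moves the arm, as the interface text tells. Its arguments: {"type":"object","properties":{"steps":{"type":"array"},"newtons":{"type":"number"}},"required":["steps"]}

```bash
ls; mkdir -p pics; python3 - <<'E'
from rig import *
import cv2,numpy as np
s=get_state();print(s, pinch_z)
for n in("scene","top"):
    i=get_image(n);cv2.imwrite(f"pics/{n}0.png",i["color"][:,:,::-1]);print(n,i["mtx"].tolist(),i["T"].round(4).tolist())
E
```

```text
pics
{'clock': 0.0, 'qpos': array([-1.33495699e+00,  2.76597131e-01,  1.50616335e+00, -1.73438356e-05,
        1.36068519e+00, -1.21042476e-01]), 'qd': array([ 4.12712884e-04,  6.39804652e-05,  4.36616067e-04, -2.27710415e-03,
       -1.41211668e-03, -5.72793794e-04]), 'effort': array([ 4.16894036e-04, -4.16768003e+01, -2.45803463e+01, -2.06740051e-04,
        1.11413226e-02,  3.91983022e-06]), 'position': array([ 0.20070112, -0.53818664,  0.19292652]), 'ee_rot': array([-9.24496094e-04,  9.84120876e-01,  1.77497162e-01, -6.16164858e-05]), 'contact_force': array([-0.2298541 ,  0.30668527, -0.22316795]), 'moment': array([-0.02518302,  0.03187174,  0.03727163]), 'gripper_force': 0.0, 'width': 0.08544312791123868} 0.0187
scene [[409.59073110206697, 0.0, 250.75348405063605], [0.0, 409.59073110206697, 187.7533914204094], [0.0, 0.0, 1.0]] [[0.7301, 0.5214, -0.4417, 1.1322], [0.6833, -0.564, 0.4636, -0.5675], [-0.0074, -0.6403, -0.7681, 1.0604], [0.0, 0.0, 0.0, 1.0]]
top [[375.5840222512805, 0.0, 252.8878862087808], [0.0, 375.5840222512805, 185.41661271191768], [0.0, 0.0, 1.0]] [[-0.0064, -0.9907, 0.1362, 0.4145], [-0.9999, 0.0049, -0.0118, 0.0199], [0.011, -0.1362, -0.9906, 1.3161], [0.0, 0.0, 0.0, 1.0]]
```

View pics/top0.png

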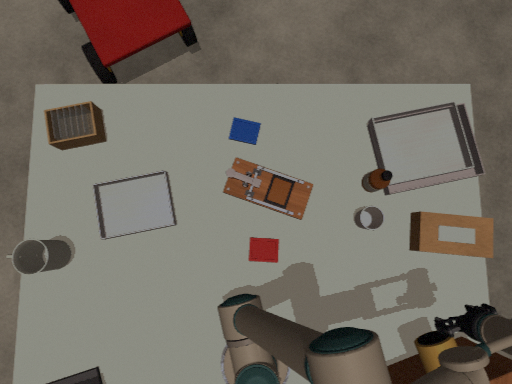

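View pics/scene0.png

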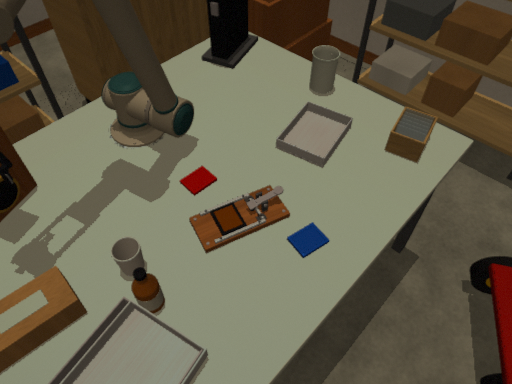

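The top view shows the jig at about (268,188): tail end at upper left (235,175), holder at (280,191). In the scene view it is at (240,217), with the tail at (278,190). I'll enlarge both crops to pick points.

```bash
python3 - <<'E'
import cv2,numpy as np
a=cv2.imread("pics/top0.png")[150:225,218:318];b=cv2.imread("pics/scene0.png")[178:253,190:290]
cv2.imwrite("pics/crop.png",np.vstack([cv2.resize(x,(800,600),interpolation=cv2.INTER_CUBIC)[:, :] for x in(a,)]))
cv2.imwrite("pics/crop2.png",cv2.resize(b,(800,600),interpolation=cv2.INTER_CUBIC))
E
```

```text
(no output)
```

View pics/crop.png

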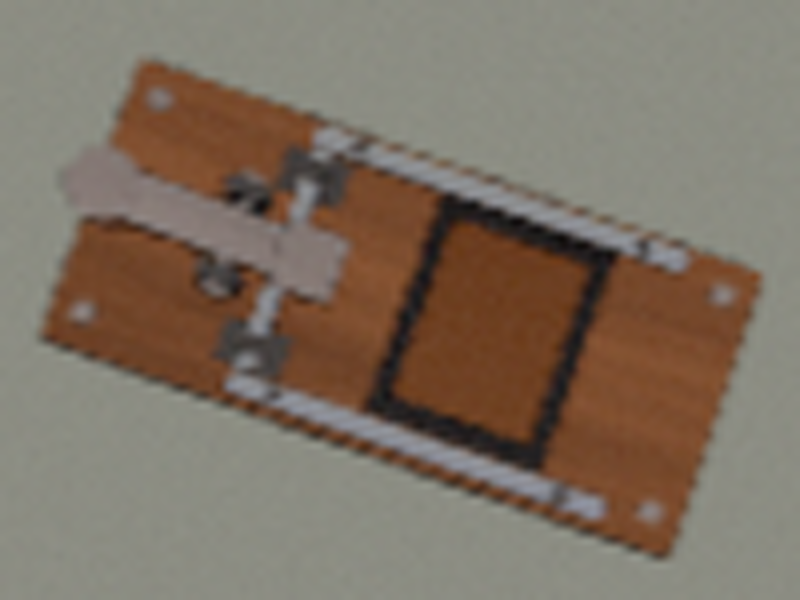

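View pics/crop2.png

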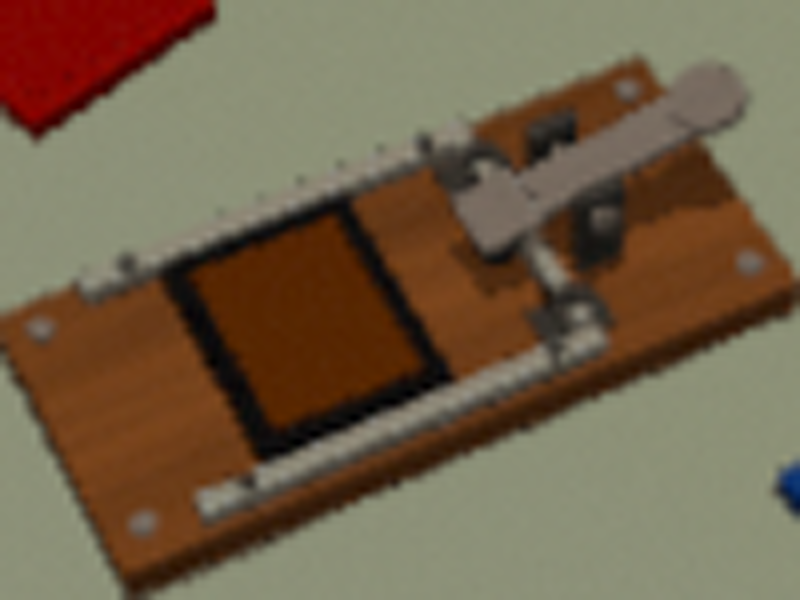

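The crops show the wooden base's corners (top view 145,62 / 42,340 / 760,275 / 668,557). The holder corners are at 445,203 / 375,408 / 615,262 / 540,467, and the tail disc is at 98,180. I'll fit the pose from both views.

```bash
cat > fit.py <<'E'
from rig import *
import numpy as np
from scipy.optimize import least_squares
off={"top":(218,150),"scene":(190,178)}
im={n:get_image(n) for n in off}
def proj(n,P):
    T=im[n]["T"];p=(np.asarray(P)-T[:3,3])@T[:3,:3];q=p@im[n]["mtx"].T;return q[:,:2]/q[:,2:]
def full(n,c): return (np.array(c,float)+.5)/8-.5+off[n]
def w(p,P):
    c,s=np.cos(p[2]),np.sin(p[2]);P=np.array(P,float)
    return np.c_[p[0]+c*P[:,0]-s*P[:,1],p[1]+s*P[:,0]+c*P[:,1],P[:,2]]
base=[(.125,-.066,.02),(.125,.066,.02),(-.165,-.066,.02),(-.165,.066,.02)]
hol=[(.04,-.05,.032),(.04,.05,.032),(-.04,-.05,.032),(-.04,.05,.032)]
oB={"top":full("top",[(145,62),(42,340),(760,275),(668,557)]),"scene":full("scene",[(797,285),(640,57),(130,572),(-2,320)])}
oH={"top":full("top",[(445,203),(375,408),(615,262),(540,467)]),"scene":full("scene",[(452,375),(350,203),(260,455),(165,275)])}
oT={"top":full("top",[(98,180)]),"scene":full("scene",[(712,92)])}
for cams in (["top"],["scene"],["top","scene"]):
    f=lambda o,M:least_squares(lambda p:np.concatenate([(proj(n,w(p,M))-o[n]).ravel() for n in cams]),[.45,0,1.3])
    b=f(oB,base);h=f(oH,hol)
    B,H=b.x,h.x;R=np.array([[np.cos(B[2]),np.sin(B[2])],[-np.sin(B[2]),np.cos(B[2])]])
    print(cams,B,"rms",np.sqrt(np.mean(b.fun**2)),"holder in jig",R@(H[:2]-B[:2])*1e3,H[2]-B[2],np.sqrt(np.mean(h.fun**2)))
def tl(a):
    return (.058+.06*np.cos(a)+.006*np.sin(a),0,.052-.06*np.sin(a)+.006*np.cos(a))
a=least_squares(lambda a:np.concatenate([(proj(n,w(B,[tl(a[0])]))-oT[n]).ravel() for n in oT]),[-.15]);print("rocker",a.x,a.fun)
for nm,P in [("tail",tl(a.x[0])),("tail.35",tl(.35)),("hinge",(.058,0,.052)),("near",(-.12,0,.03)),("nose",(.024,0,.058))]: print(nm,w(B,[P])[0].round(4))
s=get_state();print(s["clock"],s["position"],s["qpos"],s["contact_force"])
E
python3 fit.py
```

```text
['top'] [ 0.59020908 -0.02898416  1.22870536] rms 0.48867199911516834 holder in jig [-60.79467369  -0.0639891 ] -0.008528034924762729 0.6806813975524835
['scene'] [ 0.59080849 -0.02574762  1.22957237] rms 0.5733255268680313 holder in jig [-60.69149166  -1.62847432] -0.02435543046905586 0.6964580736252511
['top', 'scene'] [ 0.59067378 -0.02731036  1.22888951] rms 0.6335587870418075 holder in jig [-60.67483795  -0.8030806 ] -0.016112648403742602 0.7933682966768192
rocker [-0.20824492] [ 0.26453523  0.59631785 -1.07913662  0.53042324]
tail [0.6294 0.0815 0.0703]
tail.35 [0.6297 0.0824 0.0371]
hinge [0.6101 0.0273 0.052 ]
near [ 0.5504 -0.1404  0.03  ]
nose [ 0.5987 -0.0047  0.058 ]
0.2 [ 0.20073715 -0.53845607  0.19325094] [-1.33500460e+00  2.76392721e-01  1.50564169e+00 -1.92877592e-05
  1.36070524e+00 -1.20996108e-01] [0.12848195 0.07694235 0.58562379]
```

{"api": "send_rows", "payload": {
  "steps": [-1,0,0,0,-8.33,-1,0,0,0,-8.33,-1,0,0,0,-8.33,-1,0,0,0,-8.33,-1,0,0,0,-8.33,-1,0,0,0,-8.33],
  "newtons": 40
}}

```text
clock: 0.8
position: [0.2008, -0.5387, 0.1936]
ee_rot: [-0.0, 0.815, 0.579, 0.0]
contact_force: [0.5, -0.4, 0.9]
width: 0.0003
gripper_force: 0.0
```

```bash
cat > j.py <<'E'
# state in jig frame, mm
from rig import get_state
import numpy as np
from scipy.spatial.transform import Rotation as Ro
B=np.array([.5907,-.0273]);t=1.229;R=np.array([[np.cos(t),np.sin(t)],[-np.sin(t),np.cos(t)]])
def show():
    s=get_state();p=s["position"];q=s["ee_rot"];M=Ro.from_quat(np.r_[q[1:],q[0]]).as_matrix();F=s["contact_force"]
    print("t",s["clock"],"jig mm",(R@(p[:2]-B)*1e3).round(1),"z",(p[2]*1e3).round(1),"yaw-t deg",np.degrees(np.arctan2(M[1,0],M[0,0])-t).round(2),"tilt",M[:,2].round(3),"F jig",(R@F[:2]).round(1),F[2].round(1),"w",s["width"].round(4))
if __name__=="__main__": show()
E
python3 j.py
```

```text
Traceback (most recent call last):
  File "j.py", line 9, in <module>
    if __name__=="__main__": show()
                             ~~~~^^
  File "j.py", line 8, in show
    print("t",s["clock"],"jig mm",(R@(p[:2]-B)*1e3).round(1),"z",(p[2]*1e3).round(1),"yaw-t deg",np.degrees(np.arctan2(M[1,0],M[0,0])-t).round(2),"tilt",M[:,2].round(3),"F jig",(R@F[:2]).round(1),F[2].round(1),"w",s["width"].round(4))
                                                                                                                                                                                                                      ^^^^^^^^^^^^^^^^
AttributeError: 'float' object has no attribute 'round'
```

{"api": "send_rows", "payload": {
  "steps": [-1,4.5,1.2,0,0,-1,4.5,1.2,0,0,-1,4.5,1.2,0,0,-1,4.5,1.2,0,0,-1,4.5,1.2,0,0,-1,4.5,1.2,0,0,-1,4.5,1.2,0,0,-1,4.5,1.2,0,0,-1,4.5,1.2,0,0,-1,4.5,1.2,0,0,-1,4.5,1.2,0,0,-1,4.5,1.2,0,0]
}}

```text
clock: 2.0
position: [0.5182, -0.0765, 0.1938]
ee_rot: [0.0, 0.817, 0.577, -0.0]
contact_force: [0.5, -0.9, 0.1]
width: 0.0002
gripper_force: 0.0
```

```bash
sed -i 's/s\["width"\].round(4)/round(s["width"],4)/' j.py; python3 j.py
```

```text
t 2.0 jig mm [-70.7  51.8] z 193.8 yaw-t deg 0.02 tilt [ 0. -0. -1.] F jig [-0.7 -0.7] 0.1 w 0.0002
```

{"api": "send_rows", "payload": {
  "steps": [-1,3.7,1,0,0,-1,3.7,1,0,0,-1,3.7,1,1,0,-1,3.7,1,2,0,-1,3.7,1,2.5,0,-1,0,0,2.5,0,-1,0,0,2,0,-1,0,0,0,0]
}}

```text
clock: 2.8
position: [0.6238, 0.0797, 0.0901]
ee_rot: [-0.002, 0.817, 0.577, -0.003]
contact_force: [-1.2, 0.3, 0.4]
width: 0.0002
gripper_force: 0.0
```

```bash
python3 j.py; python3 - <<'E'
from rig import *
import cv2,numpy as np
a=get_image("top")["color"][130:230,195:328,::-1];b=get_image("scene")["color"][140:240,180:313,::-1]
cv2.imwrite("pics/c3.png",np.vstack([cv2.resize(x,(400,300),interpolation=cv2.INTER_CUBIC) for x in(a,b)]))
E
```

```text
t 2.8 jig mm [111.9   4.7] z 90.1 yaw-t deg 0.05 tilt [-0.008 -0.    -1.   ] F jig [-0.2  1.2] 0.4 w 0.0002
```

View pics/c3.png

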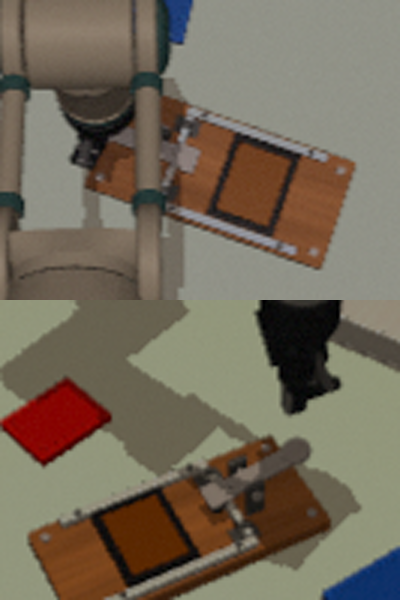

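The picture shows the gripper about 20 mm over the tail disc, with no contact yet. I'll centre it and press down.

{"api": "send_rows", "payload": {
  "steps": [-1,0.3,0.4,1,0,-1,0,0,0.4,0,-1,0,0,0.5,0,-1,0,0,0.5,0,-1,0,0,0.5,0,-1,0,0,0.5,0,-1,0,0,0.3,0]
}}

```text
clock: 3.6
position: [0.631, 0.0807, 0.0561]
ee_rot: [-0.0, 0.817, 0.577, -0.0]
contact_force: [0.6, 0.2, -0.2]
width: -0.0
gripper_force: 0.0
```

```bash
python3 j.py
```

```text
t 3.6 jig mm [115.3  -1.8] z 56.1 yaw-t deg 0.0 tilt [-0.001 -0.    -1.   ] F jig [ 0.4 -0.5] -0.2 w -0.0
```

```bash
python3 j.py; python3 - <<'E'
from rig import *
import cv2,numpy as np
a=get_image("top")["color"][130:230,195:328,::-1];b=get_image("scene")["color"][150:225,220:320,::-1]
cv2.imwrite("pics/c4.png",cv2.resize(b,(800,600),interpolation=cv2.INTER_CUBIC))
E
```

```text
t 3.6 jig mm [115.3  -1.8] z 56.1 yaw-t deg 0.0 tilt [-0.001 -0.    -1.   ] F jig [ 0.4 -0.5] -0.2 w -0.0
```

View pics/c4.png

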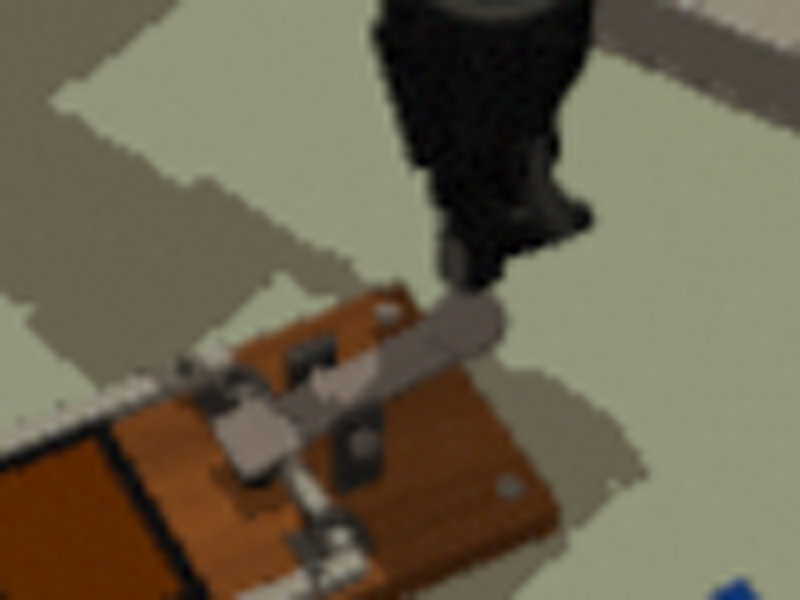

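```bash
python3 - <<'E'
from rig import *
import cv2,numpy as np
s=get_state();p=s["position"];im=get_image("scene");T=im["T"]
for P in [p,[.6294,.0815,.0703],[.6294,.0815,.056]]:
    c=T[:3,:3].T@(np.array(P)-T[:3,3]);q=im["mtx"]@c;q=q[:2]/q[2];print(P,q,((q+.5-[220,150])*8-.5))
print(s["contact_force"],s["qd"])
E
python3 j.py
```

```text
[0.63087093 0.08074373 0.05612488] [277.49862817 192.82308961] [463.48902535 346.08471688]
[0.6294, 0.0815, 0.0703] [277.49325326 189.58453782] [463.44602606 320.17630257]
[0.6294, 0.0815, 0.056] [277.29997764 192.4664285 ] [461.8998211  343.23142796]
[-0.49674992  0.66496422  0.29690503] [-2.22859997e-05 -5.52896589e-03 -1.07834127e-02  5.24454524e-05
  5.54837247e-03 -3.72283367e-04]
t 3.75 jig mm [115.3  -1.9] z 56.5 yaw-t deg 0.01 tilt [-0.001 -0.    -1.   ] F jig [-0.   0.3] 0.5 w 0.0002
```

```bash
cat > ov.py <<'E'
from rig import *
import cv2,numpy as np,sys
from scipy.spatial.transform import Rotation as Ro
def ov(fn,half=(50,37),k=6,cs=("scene","top")):
    s=get_state();p=s["position"];q=s["ee_rot"];M=Ro.from_quat(np.r_[q[1:],q[0]]).as_matrix();out=[]
    for n in cs:
        im=get_image(n);T=im["T"];c=im["color"][:,:,::-1]
        def pr(P):
            v=im["mtx"]@(T[:3,:3].T@(np.array(P)-T[:3,3]));return v[:2]/v[2]
        u=pr(p).astype(int);x0,y0=np.clip(u-np.array(half),0,[511-2*half[0],383-2*half[1]])
        a=cv2.resize(c[y0:y0+2*half[1],x0:x0+2*half[0]],None,fx=k,fy=k,interpolation=cv2.INTER_CUBIC)
        a=cv2.convertScaleAbs(a,alpha=1.6,beta=25)
        for L,col in [((0,0,0),(0,0,255)),((0,0,-.019),(0,255,255)),((0,0,-.073),(0,255,0)),((0,.043,-.073),(255,255,0)),((0,-.043,-.073),(255,0,255))]:
            v=pr(p+M@np.array(L));v=((v+.5-[x0,y0])*k-.5).astype(int);cv2.circle(a,tuple(map(int,v)),4,col,1);print(n,L,v)
        out.append(a)
    cv2.imwrite(fn,np.hstack(out))
if __name__=="__main__": ov(sys.argv[1],(33,45),6)
E
python3 ov.py pics/o1.png
```

```text
scene (0, 0, 0) [203 277]
scene (0, 0, -0.019) [205 254]
scene (0, 0, -0.073) [210 185]
scene (0, 0.043, -0.073) [253 243]
scene (0, -0.043, -0.073) [168 129]
top (0, 0, 0) [203 277]
top (0, 0, -0.019) [201 271]
top (0, 0, -0.073) [196 254]
top (0, 0.043, -0.073) [223 179]
top (0, -0.043, -0.073) [169 329]
```

View pics/o1.png

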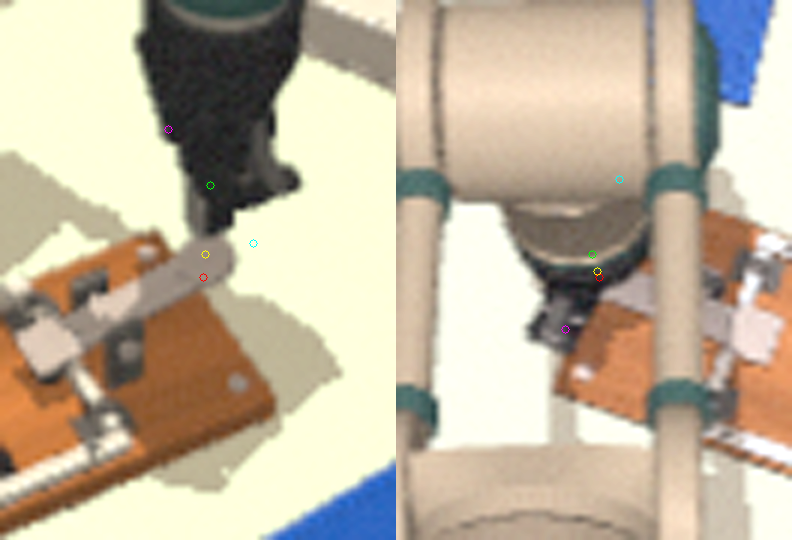

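The overlay shows the gripper sitting beside its predicted TCP: the scene tip is near (212,237), while the red marker is at (203,277). In the top view the finger parts lie left of the disc, at about (545,330). I'll triangulate what is visible before pressing.

```bash
cat > tri.py <<'E'
from rig import *
import numpy as np
from scipy.optimize import least_squares
s=get_state();p=s["position"];im={n:get_image(n) for n in("scene","top")}
def pr(n,P):
    T=im[n]["T"];v=im[n]["mtx"]@(T[:3,:3].T@(P-T[:3,3]));return v[:2]/v[2]
def un(n,c): return (np.array(c,float)+.5)/6-.5+pr(n,p).astype(int)-[33,45]
B=np.array([.5907,-.0273]);t=1.229;R=np.array([[np.cos(t),np.sin(t)],[-np.sin(t),np.cos(t)]])
for nm,a,b in [("K",(293,183),(145,328)),("tip",(212,237),(179,300)),("disc",(215,255),(213,285)),("nose",(45,340),(362,330))]:
    r=least_squares(lambda P:np.r_[pr("scene",P)-un("scene",a),pr("top",P)-un("top",b)],p)
    print(nm,r.x.round(4),"jig",(R@(r.x[:2]-B)).round(4),"res px",r.fun.round(1))
print(p,s["qpos"],s["clock"])
E
python3 tri.py
```

```text
K [0.618  0.1318 0.0723] jig [0.1591 0.0276] res px [-7.3  1.3 -5.7 -5.3]
tip [0.6191 0.0964 0.0652] jig [0.1261 0.0147] res px [-0.9  0.2 -0.7 -0.6]
disc [0.6295 0.0804 0.072 ] jig [ 0.1145 -0.0004] res px [-2.1  0.4 -1.7 -1.5]
nose [ 0.6002 -0.0087  0.0603] jig [ 0.0207 -0.0027] res px [-0.  0. -0. -0.]
[0.63153318 0.08074789 0.05698286] [ 1.80126085e-02  4.64375638e-01  1.56574954e+00 -1.11462013e-04
  1.11099531e+00  3.59746699e-01] 3.85
```

{"api": "send_rows", "payload": {
  "steps": [-1,0,0,0.4,0,-1,0,0,0.4,0,-1,0,0,0.4,0,-1,0,0,0.3,0]
}}

```text
clock: 4.35
position: [0.631, 0.0807, 0.0411]
ee_rot: [-0.0, 0.817, 0.577, -0.0]
contact_force: [0.0, -0.6, 0.0]
width: 0.0001
gripper_force: 0.0
```

```bash
python3 j.py; python3 - <<'E'
from rig import *
import numpy as np
for n in("scene","top"):
    im=get_image(n);T=im["T"]
    for P in([0,0,0],):
        v=im["mtx"]@(T[:3,:3].T@(np.array(P)-T[:3,3]));print(n,v[:2]/v[2])
E
```

```text
t 4.35 jig mm [115.3  -1.8] z 41.1 yaw-t deg 0.01 tilt [-0.001 -0.    -1.   ] F jig [-0.6 -0.2] 0.0 w 0.0001
scene [138.88402012 127.66363842]
top [255.31403854 362.98533862]
```

```bash
python3 ov.py pics/o2.png
```

```text
scene (0, 0, 0) [202 277]
scene (0, 0, -0.019) [203 254]
scene (0, 0, -0.073) [208 187]
scene (0, 0.043, -0.073) [251 245]
scene (0, -0.043, -0.073) [167 131]
top (0, 0, 0) [204 276]
top (0, 0, -0.019) [203 271]
top (0, 0, -0.073) [198 253]
top (0, 0.043, -0.073) [225 180]
top (0, -0.043, -0.073) [171 328]
```

View pics/o2.png

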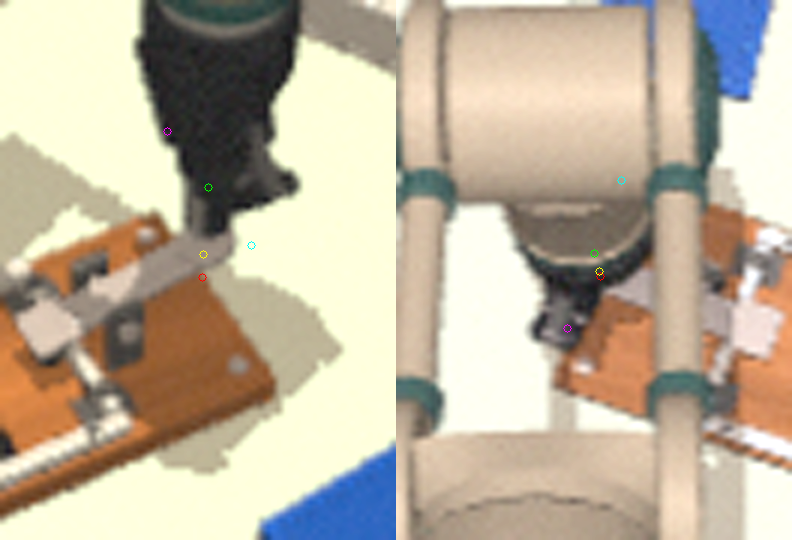

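```bash
python3 - <<'E'
from rig import *
import cv2,numpy as np
a=cv2.imread("pics/scene0.png",0);b=cv2.cvtColor(get_image("scene")["color"],cv2.COLOR_RGB2GRAY)
cv2.imwrite("pics/scene_now.png",b)
off=np.array([190,178])
for n,c,h in [("nose",(495,215),6),("disc",(712,92),6),("screw",(748,262),5),("screwL",(142,520),5),("holder",(310,330),14)]:
    u=(np.array(c)/8+off).astype(int);t=a[u[1]-h:u[1]+h+1,u[0]-h:u[0]+h+1]
    S=12;w=b[u[1]-h-S:u[1]+h+S+1,u[0]-h-S:u[0]+h+S+1]
    m=cv2.matchTemplate(w,t,cv2.TM_CCOEFF_NORMED);_,v,_,l=cv2.minMaxLoc(m);print(n,u,np.array(l)-S,round(v,3))
# vertical profile through TCP column
print(get_image("scene")["color"][178:206,277:285].mean(2).astype(int))
E
```

```text
nose [251 204] [0 0] 0.907
disc [279 189] [-4 10] 0.652
screw [283 210] [0 0] 0.979
screwL [207 243] [0 0] 0.996
holder [228 219] [0 0] 0.998
[[  5   7   6   6  14   8  11  14]
 [  9   6   8  12  11  12  12  30]
 [  6  12   7  12  15  12  27  30]
 [ 10   8   8   4  10  11  18  12]
 [ 14   8   7   8   8   4   6  12]
 [ 32  19   7  11   6   3   9   8]
 [ 43  21  11   8   5   7   8   7]
 [ 42  21   9   6  11  33  58 111]
 [ 45  21  14   7   7  36 113 136]
 [ 39  17   6  15  11  36 123 140]
 [ 39  14  11  24  33  60 126 140]
 [ 51  40  35  57  66  72 110 134]
 [ 67  66  66  70  71  70 104 133]
 [ 72  73  73  72  72  63 120 138]
 [ 74  71  72  71  67  81 128 141]
 [ 73  72  69  59  82 120 136 138]
 [ 58  66  71  82  92 104 131 138]
 [ 60  82  89  91  93  92 129 141]
 [ 50  66  87  93  92  92 105 108]
 [ 42  48  83  94  94  92  93  92]
 [ 45  43  68  88  92  94  94  94]
 [ 44  44  49  68  88  92  93  93]
 [ 45  44  44  53  75  89  94  94]
 [ 46  46  47  47  61  87  93  93]
 [ 44  46  48  48  47  72  88  91]
 [ 47  46  45  48  50  55  68  89]
 [ 45  45  46  46  50  50  52  86]
 [ 45  49  47  48  47  48  49  70]]
```

{"api": "send_rows", "payload": {
  "steps": [-1,0,0,0.3,0,-1,0,0,0.3,0,-1,0,0,0.3,0,-1,0,0,0.2,0]
}}

```text
clock: 5.05
position: [0.6314, 0.081, 0.0308]
ee_rot: [-0.0, 0.817, 0.577, 0.0]
contact_force: [-0.8, 2.0, 3.2]
width: -0.0001
gripper_force: 1.6
```

```bash
cat > tr.py <<'E'
from rig import *
import cv2,numpy as np
im=get_image("scene");b=cv2.cvtColor(im["color"],cv2.COLOR_RGB2GRAY)
print(b[182:204,276:285])
E
python3 j.py; python3 tr.py
```

```text
t 5.05 jig mm [115.7  -2. ] z 30.8 yaw-t deg -0.01 tilt [ 0.  0. -1.] F jig [1.6 1.4] 3.2 w -0.0001
[[ 24  12   9  14   8  13   9  24  33]
 [ 20   5  10   4  12  12   8  15  20]
 [ 27  16  12  12  11   6  11  10   8]
 [ 44  27  15   9   7   9  10   6   5]
 [ 47  44  18   8   5   9   6   4  11]
 [ 48  46  23  10   7   8   9  34  62]
 [ 47  41  19   7   9   9  35 115 133]
 [ 49  38  20  13   9  10  34 104 140]
 [ 54  38  20  13   9  33  62 106 139]
 [ 58  44  27  33  59  67  68 125 145]
 [ 67  67  65  66  72  72  75 132 146]
 [ 71  73  74  74  71  76 122 143 144]
 [ 68  61  63  68  72  88 108 138 146]
 [ 56  65  85  91  92  96  98 108 137]
 [ 45  52  70  91  97  96  97  98 109]
 [ 45  49  53  89  97  96  98  98  97]
 [ 46  48  50  73  94  96  98  97  96]
 [ 50  48  48  56  71  92  99  98  97]
 [ 50  48  49  49  55  79  95  98  98]
 [ 50  48  52  52  52  65  91  97  99]
 [ 50  51  53  52  52  54  75  93  98]
 [ 50  52  52  52  52  53  60  73  92]]
```

Contact at 3 N at a reported z of about 31, so the real tips end roughly 36 mm above the reported TCP. I'll keep pressing and watch force and image.

{"api": "send_rows", "payload": {
  "steps": [-1,0,0,0.3,0,-1,0,0,0.3,0,-1,0,0,0.3,0]
}}

```text
clock: 5.4
position: [0.632, 0.0813, 0.022]
ee_rot: [0.0, 0.817, 0.577, 0.001]
contact_force: [-0.0, 2.5, 2.9]
width: -0.0002
gripper_force: 1.7
```

```bash
python3 j.py; python3 tr.py
```

```text
t 5.4 jig mm [116.1  -2.5] z 22.0 yaw-t deg 0.0 tilt [ 0.002  0.001 -1.   ] F jig [2.3 0.9] 2.9 w -0.0002
[[  7  10   7   9  12   8  10   8  12]
 [ 11  11  15  10  10  12  11   8  18]
 [ 27  11   6  12  12  14  13  23  32]
 [ 20  16  11  11   9  12  10  17  19]
 [ 25  12  12  10   6   7  12   7  10]
 [ 44  33  15   7   9   8   7   7  10]
 [ 46  44  21  10  11   9   6  12   9]
 [ 48  46  19   8   3  10  14  58  67]
 [ 47  41  18   8   9  10  22 117 133]
 [ 45  37  18  12  12   8  42 102 139]
 [ 53  39  19  12  25  33  62 111 140]
 [ 64  54  39  37  60  66  64 106 139]
 [ 70  68  67  67  71  69  69 125 143]
 [ 73  68  66  62  63  70  86 109 138]
 [ 64  58  55  72  87  93  94  98 109]
 [ 52  48  50  85  96  98  97  97  96]
 [ 48  50  49  73  94  96  95  97  97]
 [ 47  49  51  53  72  93  97  98  97]
 [ 49  48  51  48  56  79  94  98  97]
 [ 47  49  50  53  52  64  91  98  97]
 [ 51  51  53  52  52  53  74  93  97]
 [ 50  55  54  53  52  53  60  72  90]]
```

{"api": "send_rows", "payload": {
  "steps": [-1,0,0,0.4,0,-1,0,0,0.4,0,-1,0,0,0.4,0,-1,0,0,0.2,0]
}}

```text
clock: 5.85
position: [0.6317, 0.0808, 0.0073]
ee_rot: [0.0, 0.817, 0.577, 0.0]
contact_force: [1.2, 3.3, 3.9]
width: 0.0005
gripper_force: 2.2
```

```bash
python3 j.py
```

```text
t 5.85 jig mm [115.6  -2.4] z 7.3 yaw-t deg 0.01 tilt [ 0.001 -0.    -1.   ] F jig [ 3.5 -0. ] 3.9 w 0.0005
```

{"api": "send_rows", "payload": {
  "steps": [-1,0,0,0.2,0,-1,0,0,0.15,0]
}}

```text
clock: 6.05
position: [0.6315, 0.0803, 0.0041]
ee_rot: [0.0, 0.817, 0.577, -0.0]
contact_force: [2.4, 1.3, 3.6]
width: 0.0002
gripper_force: 2.1
```

{"api": "send_rows", "payload": {
  "steps": [-1,0,0,0.15,0,-1,0,0,0.1,0]
}}

```text
clock: 6.25
position: [0.6316, 0.0801, 0.0025]
ee_rot: [0.001, 0.817, 0.577, -0.0]
contact_force: [-1.1, 0.3, 12.2]
width: -0.0
gripper_force: 5.5
```

{"api": "send_rows", "payload": {
  "steps": [-1,0,0,0.05,0,-1,0,0,0,0]
}}

```text
clock: 6.45
position: [0.6315, 0.0801, 0.0025]
ee_rot: [0.001, 0.817, 0.577, 0.0]
contact_force: [-0.1, 1.2, 9.3]
width: -0.0001
gripper_force: 4.6
```

```bash
python3 j.py; python3 ov.py pics/o3.png >/dev/null
```

```text
t 6.45 jig mm [114.8  -2.5] z 2.5 yaw-t deg 0.02 tilt [ 0.001 -0.001 -1.   ] F jig [1.1 0.5] 9.3 w -0.0001
```

View pics/o3.png

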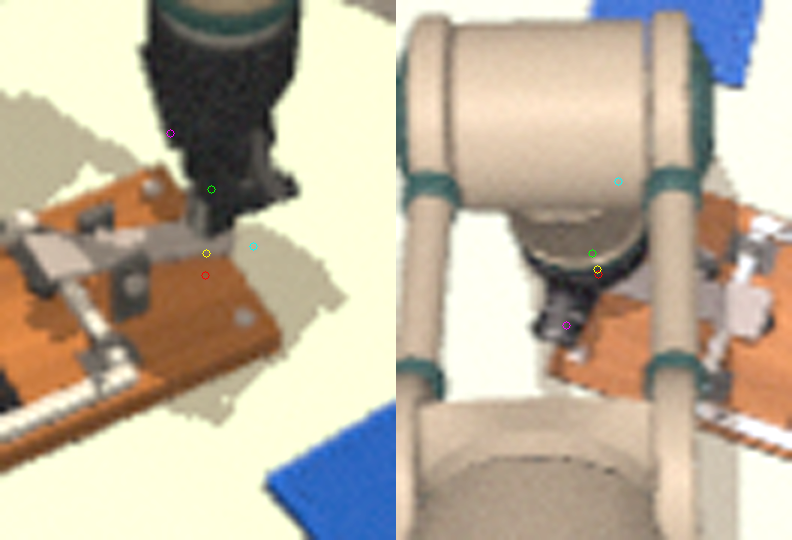

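The nose is now clearly tipped up, with the tail at its hard stop (about 10 N at z = 2.5). I'll lift and move behind the holder.

{"api": "send_rows", "payload": {
  "steps": [-1,0,0,-1,0,-1,0,0,-3,0,-1,0,0,-3,0,-1,-4,0,0,0,-1,-4,-0.2,0,0,-1,-4,0,0,0,-1,-4,0,0,0,-1,-4,0,0,0,-1,-4,0,0,0,-1,0,0,3,0,-1,0,0,3,0]
}}

```text
clock: 7.65
position: [0.5479, -0.1469, 0.0112]
ee_rot: [0.001, 0.818, 0.576, -0.0]
contact_force: [-0.4, 1.1, -0.6]
width: -0.0003
gripper_force: 0.0
```

```bash
python3 j.py
```

```text
t 7.65 jig mm [-127.     0.2] z 11.2 yaw-t deg -0.14 tilt [-0.    -0.001 -1.   ] F jig [1.  0.7] -0.6 w -0.0003
```

{"api": "send_rows", "payload": {
  "steps": [-1,0,0,0.7,0,-1,0,0,0.7,0,-1,0,0,0.4,0,-1,0,0,0,0]
}}

```text
clock: 8.05
position: [0.5494, -0.1446, -0.0064]
ee_rot: [0.0, 0.817, 0.577, 0.0]
contact_force: [0.3, -0.1, 0.9]
width: 0.0
gripper_force: 0.0
```

```bash
python3 j.py; python3 ov.py pics/o4.png
```

```text
t 8.05 jig mm [-124.3   -0.4] z -6.4 yaw-t deg 0.05 tilt [ 0. -0. -1.] F jig [ 0.  -0.3] 0.9 w 0.0
scene (0, 0, 0) [202 272]
scene (0, 0, -0.019) [199 251]
scene (0, 0, -0.073) [190 190]
scene (0, 0.043, -0.073) [225 254]
scene (0, -0.043, -0.073) [156 128]
top (0, 0, 0) [206 274]
top (0, 0, -0.019) [210 271]
top (0, 0, -0.073) [222 261]
top (0, 0.043, -0.073) [246 189]
top (0, -0.043, -0.073) [197 333]
```

View pics/o4.png

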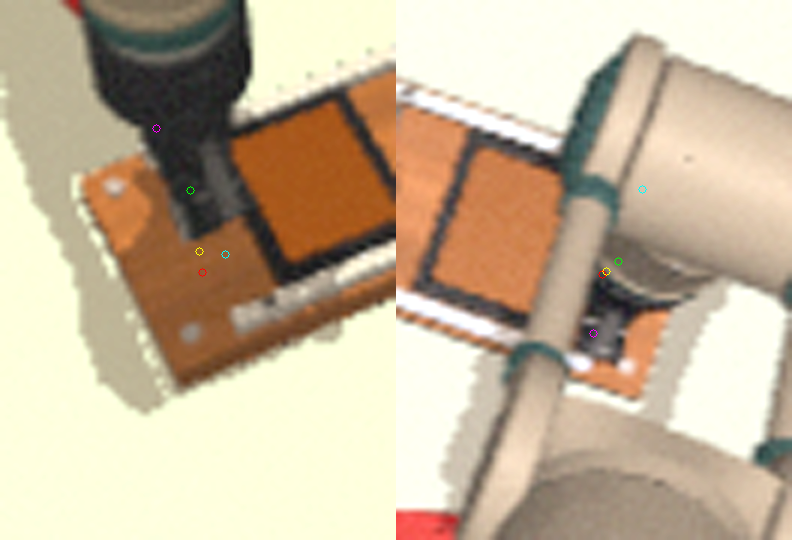

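View 4: the tips hang just behind the holder's near edge (scene tip about (190–240, 205–240), holder near edge (230,150)–(280,275)). They are over the bed and between the rails, with no contact. I'll lower slightly and start pushing.

{"api": "send_rows", "payload": {
  "steps": [-1,0,0,0.2,0,-1,0,0,0.1,0,-1,0.4,0,0,0,-1,0.4,0,0,0,-1,0.4,0,0,0,-1,0,0,0,0]
}}

```text
clock: 8.75
position: [0.5533, -0.1328, -0.0097]
ee_rot: [0.0, 0.817, 0.577, 0.0]
contact_force: [-0.4, 0.1, 0.5]
width: -0.0
gripper_force: 0.0
```

```bash
cat > hd.py <<'E'
# holder shift (px) vs scene0, along its near/far edges
from rig import *
import cv2,numpy as np,j
j.show()
a=cv2.imread("pics/scene0.png",0);im=get_image("scene");b=cv2.cvtColor(im["color"],cv2.COLOR_RGB2GRAY)
# far-lower corner patch of the holder, near (246,225)
u=np.array([246,222]);h=6;S=20;t=a[u[1]-h:u[1]+h+1,u[0]-h:u[0]+h+1];w=b[u[1]-h-S:u[1]+h+S+1,u[0]-h-S:u[0]+h+S+1]
_,v,_,l=cv2.minMaxLoc(cv2.matchTemplate(w,t,cv2.TM_CCOEFF_NORMED));d=np.array(l)-S
T=im["T"]
def pr(P):
    q=im["mtx"]@(T[:3,:3].T@(P-T[:3,3]));return q[:2]/q[2]
P0=np.r_[j.B+j.R.T@[-.0207,-.05],.032];P1=np.r_[j.B+j.R.T@[.0293,-.05],.032];e=(pr(P1)-pr(P0))/50
print("corner shift px",d,round(v,2),"along mm",round(float(d@e/(e@e)),1),"cross px",round(float(np.cross(e,d)/np.linalg.norm(e)),1))
E
python3 hd.py 2>/dev/null
```

```text
t 8.75 jig mm [-1.119e+02 -1.000e-01] z -9.7 yaw-t deg 0.05 tilt [ 0.  0. -1.] F jig [-0.   0.4] 0.5 w -0.0
corner shift px [0 0] 1.0 along mm 0.0 cross px 0.0
```

{"api": "send_rows", "payload": {
  "steps": [-1,0.4,0,0,0,-1,0.4,0,0,0,-1,0.4,0,0,0,-1,0.4,0,0,0]
}}

```text
clock: 9.2
position: [0.5584, -0.1183, -0.0097]
ee_rot: [0.0, 0.817, 0.577, -0.0]
contact_force: [-0.6, -1.5, 0.7]
width: 0.0001
gripper_force: 1.1
```

```bash
python3 hd.py 2>/dev/null
```

```text
t 9.2 jig mm [-96.5  -0.1] z -9.7 yaw-t deg 0.01 tilt [-0. -0. -1.] F jig [-1.6  0. ] 0.7 w 0.0001
corner shift px [ 4 -2] 0.96 along mm 14.1 cross px -0.3
```

{"api": "send_rows", "payload": {
  "steps": [-1,0.4,0,0,0,-1,0.4,0,0,0,-1,0.4,0,0,0,-1,0.4,0,0,0,-1,0.4,0,0,0,-1,0.3,0,0,0,-1,0.2,0,0,0]
}}

```text
clock: 9.95
position: [0.5668, -0.0945, -0.0097]
ee_rot: [0.0, 0.817, 0.577, -0.0]
contact_force: [0.3, -2.1, -0.2]
width: 0.0001
gripper_force: 1.2
```

```bash
python3 hd.py 2>/dev/null
```

```text
t 9.95 jig mm [-71.3  -0. ] z -9.7 yaw-t deg 0.02 tilt [-0. -0. -1.] F jig [-1.8 -1. ] -0.2 w 0.0001
corner shift px [12 -5] 0.84 along mm 41.2 cross px 0.1
```

{"api": "send_rows", "payload": {
  "steps": [-1,0.15,0,0,0,-1,0.15,0,0,0,-1,0.15,0,0,0]
}}

```text
clock: 10.3
position: [0.5683, -0.0906, -0.0097]
ee_rot: [0.0, 0.817, 0.577, -0.0]
contact_force: [-0.8, -2.0, 0.4]
width: 0.0001
gripper_force: 1.2
```

{"api": "send_rows", "payload": {
  "steps": [-1,0.15,0,0,0,-1,0.1,0,0,0]
}}

```text
clock: 10.5
position: [0.5691, -0.0881, -0.0097]
ee_rot: [0.0, 0.817, 0.577, -0.0]
contact_force: [-0.9, -1.7, 0.4]
width: 0.0003
gripper_force: 1.2
```

{"api": "send_rows", "payload": {
  "steps": [-1,0.1,0,0,0,-1,0.1,0,0,0]
}}

```text
clock: 10.7
position: [0.5698, -0.0863, -0.0097]
ee_rot: [0.0, 0.817, 0.577, -0.0]
contact_force: [-0.7, -2.7, 0.0]
width: -0.0001
gripper_force: 1.2
```

{"api": "send_rows", "payload": {
  "steps": [-1,0.1,0,0,0,-1,0.1,0,0,0]
}}

```text
clock: 10.9
position: [0.5705, -0.0845, -0.0097]
ee_rot: [0.0, 0.817, 0.577, -0.0]
contact_force: [-1.4, -2.1, -0.2]
width: -0.0001
gripper_force: 1.6
```

{"api": "send_rows", "payload": {
  "steps": [-1,0.1,0,0,0,-1,0.1,0,0,0]
}}

```text
clock: 11.1
position: [0.5707, -0.084, -0.0097]
ee_rot: [0.001, 0.817, 0.577, -0.001]
contact_force: [-2.4, -9.2, 0.8]
width: 0.0001
gripper_force: 4.6
```

{"api": "send_rows", "payload": {
  "steps": [-1,0.1,0,0,0,-1,0.1,0,0,0]
}}

```text
clock: 11.3
position: [0.5707, -0.084, -0.0097]
ee_rot: [0.002, 0.816, 0.578, -0.003]
contact_force: [-4.9, -13.8, 0.3]
width: -0.0002
gripper_force: 7.3
```

Firm stop at 14.6 N (stop face about x = 30). I'll back off gently and check by sub-pixel image comparison that the holder doesn't spring back.

```bash
python3 - <<'E'
from rig import *
import numpy as np;np.save("home.npy",get_image("scene")["color"])
E
```

{"api": "send_rows", "payload": {
  "steps": [-1,-0.2,0,0,0,-1,-0.2,0,0,0,-1,-0.3,0,0,0,-1,-0.5,0,0,0,-1,-1,0,0,0,-1,0,0,0,0]
}}

```text
clock: 11.95
position: [0.5641, -0.1023, -0.0097]
ee_rot: [0.0, 0.817, 0.576, -0.0]
contact_force: [0.4, -0.2, 0.3]
width: -0.0004
gripper_force: 0.0
```

```bash
cat > sub.py <<'E'
from rig import *
import numpy as np,cv2,j
j.show()
f=lambda c:cv2.cvtColor(c,cv2.COLOR_RGB2GRAY).astype(np.float32)
a=f(np.load("home.npy"));b=f(get_image("scene")["color"])
for n,(x,y,w,h) in {"holder right edge/corner":(246,203,20,22),"fixed screw":(276,203,15,15)}.items():
    A=a[y:y+h,x:x+w];r=cv2.findTransformECC(A,b[y:y+h,x:x+w],np.eye(2,3,dtype=np.float32),cv2.MOTION_TRANSLATION,(3,200,1e-6))
    print(n,r[0],r[1][:,2],"absdiff",np.abs(A-b[y:y+h,x:x+w]).mean())
E
python3 sub.py; python3 hd.py 2>/dev/null
```

```text
t 11.95 jig mm [-79.6  -0.1] z -9.7 yaw-t deg -0.05 tilt [-0. -0. -1.] F jig [-0.  -0.5] 0.3 w -0.0004
holder right edge/corner 0.9957108672080737 [-0.08203983 -0.0104069 ] absdiff 1.8159091
fixed screw 0.9971644914083526 [0.01271283 0.0790811 ] absdiff 0.9688889
t 12.0 jig mm [-79.1  -0.1] z -9.7 yaw-t deg -0.06 tilt [ 0.  0. -1.] F jig [-0.6 -0.6] 0.1 w -0.0001
corner shift px [14 -6] 0.77 along mm 48.3 cross px 0.0
```

The holder stayed home (shift under 0.1 px). Next I'll lift, go over the nose and press it.

{"api": "send_rows", "payload": {
  "steps": [-1,-0.5,0,-1,0,-1,0,0,-3.5,0,-1,0,0,-3.5,0,-1,2,0,0,0,-1,4,0,0,0,-1,3,0,0,0,-1,1.5,0,0,0,-1,0,0,1,0,-1,0,0,1,0,-1,0,0,0,0]
}}

```text
clock: 13.05
position: [0.5956, -0.0082, 0.048]
ee_rot: [-0.001, 0.817, 0.576, -0.002]
contact_force: [0.5, 0.5, 0.1]
width: 0.0003
gripper_force: 0.0
```

```bash
python3 j.py
```

```text
t 13.05 jig mm [19.6  1.8] z 48.0 yaw-t deg -0.04 tilt [-0.005 -0.    -1.   ] F jig [ 0.7 -0.3] 0.1 w 0.0003
```

{"api": "send_rows", "payload": {
  "steps": [-1,0,0,0.4,0,-1,0,0,0.4,0,-1,0,0,0.3,0,-1,0,0,0.3,0,-1,0,0,0.2,0]
}}

```text
clock: 13.55
position: [0.5978, -0.0081, 0.0348]
ee_rot: [0.001, 0.817, 0.577, -0.001]
contact_force: [-2.1, -3.6, 7.4]
width: 0.0002
gripper_force: 3.3
```

```bash
python3 j.py
```

```text
t 13.55 jig mm [20.5 -0.3] z 34.8 yaw-t deg 0.03 tilt [-0.    -0.002 -1.   ] F jig [-4.1  0.8] 7.4 w 0.0002
```

{"api": "send_rows", "payload": {
  "steps": [-1,0,0,0.3,0,-1,0,0,0.3,0,-1,0,0,0.2,0]
}}

```text
clock: 13.85
position: [0.5981, -0.0086, 0.0272]
ee_rot: [0.001, 0.817, 0.577, -0.0]
contact_force: [-2.1, -2.6, 6.0]
width: -0.0001
gripper_force: 2.6
```

{"api": "send_rows", "payload": {
  "steps": [-1,0,0,0.2,0,-1,0,0,0.1,0]
}}

```text
clock: 14.05
position: [0.5982, -0.0085, 0.0242]
ee_rot: [0.001, 0.817, 0.577, -0.0]
contact_force: [-2.1, -3.2, 5.0]
width: -0.0004
gripper_force: 2.6
```

{"api": "send_rows", "payload": {
  "steps": [-1,0,0,0.1,0,-1,0,0,0.1,0]
}}

```text
clock: 14.25
position: [0.5982, -0.0087, 0.0223]
ee_rot: [0.001, 0.817, 0.577, -0.0]
contact_force: [-1.8, -4.3, 5.9]
width: 0.0002
gripper_force: 2.7
```

{"api": "send_rows", "payload": {
  "steps": [-1,0,0,0.1,0,-1,0,0,0.1,0]
}}

```text
clock: 14.45
position: [0.5981, -0.0089, 0.0204]
ee_rot: [0.002, 0.817, 0.577, -0.001]
contact_force: [-2.5, -5.0, 9.4]
width: -0.0002
gripper_force: 4.7
```

{"api": "send_rows", "payload": {
  "steps": [-1,0,0,0.1,0,-1,0,0,0.1,0]
}}

```text
clock: 14.65
position: [0.5981, -0.0091, 0.0194]
ee_rot: [0.002, 0.817, 0.577, -0.001]
contact_force: [-4.5, -4.6, 14.3]
width: -0.0
gripper_force: 7.3
```

{"api": "send_rows", "payload": {
  "steps": [-1,0,0,0.1,0]
}}

```text
clock: 14.75
position: [0.5982, -0.0091, 0.0188]
ee_rot: [0.002, 0.817, 0.577, -0.001]
contact_force: [-5.2, -4.9, 16.3]
width: 0.0001
gripper_force: 8.5
```

{"api": "send_rows", "payload": {
  "steps": [-1,0,0,0,0,-1,0,0,-0.3,0,-1,0,0,-0.5,0,-1,0,0,-1.5,0,-1,0,0,-3,0,-1,0,0,-3,0,-1,0,0,-3,0,-1,-4,0,-2,0,-1,-4,0,0,0,-1,-4,0,0,0,-1,0,0,0,0]
}}

```text
clock: 15.85
position: [0.5564, -0.1241, 0.1495]
ee_rot: [0.001, 0.818, 0.575, -0.001]
contact_force: [0.5, 0.8, -0.8]
width: -0.0004
gripper_force: 0.0
```

```bash
python3 sub.py; python3 hd.py 2>/dev/null; python3 - <<'E'
from rig import *
import cv2,numpy as np
# nose height from scene: match level nose patch against start image, and top/holder far edge
a=cv2.imread("pics/scene0.png",0);b=cv2.cvtColor(get_image("scene")["color"],cv2.COLOR_RGB2GRAY)
for n,u,h in [("nose",(252,204),6),("disc",(279,189),6)]:
    t=a[u[1]-h:u[1]+h+1,u[0]-h:u[0]+h+1];S=8;w=b[u[1]-h-S:u[1]+h+S+1,u[0]-h-S:u[0]+h+S+1]
    _,v,_,l=cv2.minMaxLoc(cv2.matchTemplate(w,t,cv2.TM_CCOEFF_NORMED));print(n,np.array(l)-S,round(v,2))
E
```

```text
t 15.85 jig mm [-1.027e+02 -1.000e-01] z 149.5 yaw-t deg -0.23 tilt [-0.001 -0.002 -1.   ] F jig [ 0.9 -0.2] -0.8 w -0.0004
holder right edge/corner 0.8223326174598898 [-0.2117594  0.5201997] absdiff 7.831818
fixed screw 0.9913406997638643 [0.0066249  0.16643798] absdiff 1.2888889
t 15.9 jig mm [-1.004e+02 -1.000e-01] z 149.3 yaw-t deg -0.19 tilt [-0.  0. -1.] F jig [0.5 0.4] -0.7 w 0.0002
corner shift px [-5  2] 0.8 along mm -17.1 cross px -0.1
nose [ 0 -1] 0.87
disc [1 1] 0.92
```

```bash
python3 - <<'E'
from rig import *
import numpy as np,cv2,j
im=get_image("scene");T=im["T"];x=np.arange(-110,36,3)
for nm,c in(("now",im["color"]),("home",np.load("home.npy")),("start",cv2.imread("pics/scene0.png")[:,:,::-1])):
  for y in(-.046,-.03):
    P=np.c_[j.B+np.c_[x/1e3,np.full(len(x),y)]@j.R,np.full(len(x),.032)]
    q=(P-T[:3,3])@T[:3,:3]@im["mtx"].T;q=(q[:,:2]/q[:,2:]).astype(np.float32)
    v=cv2.remap(np.ascontiguousarray(c),q[None,:,0],q[None,:,1],cv2.INTER_LINEAR)[0]
    print(nm,y," ".join(f"{int(a)}:{int(r[0])}" for a,r in zip(x,v)))
E
```

```text
now -0.046 -110:72 -107:72 -104:71 -101:72 -98:72 -95:72 -92:73 -89:72 -86:73 -83:71 -80:73 -77:72 -74:72 -71:72 -68:71 -65:72 -62:73 -59:73 -56:73 -53:67 -50:34 -47:12 -44:9 -41:11 -38:15 -35:17 -32:15 -29:17 -26:16 -23:18 -20:19 -17:16 -14:17 -11:16 -8:13 -5:13 -2:17 1:16 4:15 7:13 10:16 13:19 16:15 19:18 22:14 25:17 28:19 31:52 34:106
now -0.03 -110:75 -107:75 -104:74 -101:74 -98:74 -95:75 -92:74 -89:75 -86:75 -83:75 -80:75 -77:76 -74:76 -71:75 -68:75 -65:75 -62:75 -59:75 -56:74 -53:71 -50:42 -47:15 -44:10 -41:25 -38:76 -35:90 -32:90 -29:90 -26:90 -23:90 -20:90 -17:90 -14:91 -11:90 -8:90 -5:90 -2:89 1:89 4:90 7:91 10:90 13:90 16:89 19:87 22:66 25:33 28:17 31:44 34:98
home -0.046 -110:71 -107:72 -104:82 -101:75 -98:71 -95:72 -92:73 -89:72 -86:72 -83:72 -80:72 -77:72 -74:71 -71:71 -68:72 -65:72 -62:72 -59:72 -56:71 -53:66 -50:35 -47:12 -44:9 -41:8 -38:8 -35:8 -32:6 -29:6 -26:11 -23:6 -20:8 -17:9 -14:9 -11:9 -8:6 -5:9 -2:10 1:12 4:19 7:14 10:13 13:16 16:15 19:15 22:15 25:14 28:16 31:51 34:105
home -0.03 -110:75 -107:76 -104:76 -101:76 -98:74 -95:74 -92:72 -89:74 -86:74 -83:75 -80:74 
[... 261 characters left out ...]
-110:108 -107:109 -104:92 -101:42 -98:13 -95:14 -92:17 -89:16 -86:14 -83:16 -80:14 -77:18 -74:15 -71:16 -68:19 -65:16 -62:15 -59:17 -56:16 -53:12 -50:15 -47:13 -44:14 -41:14 -38:14 -35:18 -32:17 -29:16 -26:16 -23:15 -20:60 -17:99 -14:109 -11:109 -8:110 -5:110 -2:111 1:111 4:110 7:110 10:110 13:106 16:89 19:61 22:54 25:51 28:53 31:74 34:107
start -0.03 -110:112 -107:113 -104:101 -101:54 -98:16 -95:16 -92:30 -89:76 -86:86 -83:87 -80:88 -77:88 -74:87 -71:87 -68:86 -65:87 -62:87 -59:87 -56:87 -53:87 -50:87 -47:87 -44:87 -41:87 -38:87 -35:87 -32:86 -29:65 -26:32 -23:22 -20:59 -17:106 -14:114 -11:114 -8:114 -5:114 -2:115 1:115 4:115 7:115 10:115 13:117 16:116 19:114 22:118 25:104 28:70 31:53 34:96
```

The holder's edges (-50 and +30.5 mm) match the pushed-home image. The nose is down and the arm is clear, so I'm handing in.

```bash
python3 -c "
from rig import *
print(sign_off())"
```

```text
the job is handed in; nothing more can be done
None
```

I tipped the nose fully up, pushed the holder home against the end stop (about 15 N), and pressed the nose down onto it (about 16 N vertical, about 18 N total). I then moved the arm clear and handed the job in at about 16 s. Camera and force readings show the holder still home, but no image directly confirms the foot's clamp.

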